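# Find the loose bearing bolt and hold its inspection cap open

## Task

One of the three bolts along the front of the green bearing housing is loose: tap them from above until you find the one that sinks. Then lift the hinged cap directly behind that bolt with the gripper's fingers to at least 45 degrees, and finish while still holding it open and still for inspection. Do not lift the cap of a tight bolt, and leave the other things on the bench and housing where they are.

Things in the scene. Friction and masses are not known exactly. Their poses are not given: they have to be found in the camera images.
- housing: fixed green bearing housing, 170 mm (x) by 330 mm (y), top 60 mm above the bench, a low foot at each end. Origin: centre of its underside. x points from bolt side to cap side (away from the robot), y left along the row. Stations at y = +100 (left), 0, -100 mm (right): a bolt at x = -55 mm and behind it a boss 60 mm wide, 84 mm deep (x 0 to 84 mm), top 85 mm above the bench, under a hinged cap
- head_left (a point): middle of the top of the left bolt's steel hexagon head, 23 mm across, 12 mm high, standing proud of a washer; the top starts 94 mm above the bench. Moves with the bolt. The bolts look alike; one is loose, a different one from run to run
- bolt_left (a joint): how far the left bolt has gone down, in m; 0 at the start. A tight bolt stops within about 2 mm; the loose one sinks about 11 mm when pressed straight down with more than about 3 N (6 N is plenty), and stays down
- grip_left (a point): grasp point of the left cap's upright lug near the cap's front edge: lug 20 mm wide along housing y, 14 mm thick along x. Point 11 mm below the lug's top, 23 mm above the cap plate (80 x 50 x 6 mm), 115 mm above the bench when shut. Moves with the cap; pinched across y, the lug can pivot between vertical fingers as the cap swings
- hinge_left (a point): point on the left cap's hinge line, which runs along the housing's y at the far edge of the cap, 85 mm above the bench. Cap closed, the grasp point lies 70 mm in front of it (housing -x) and 30 mm above it
- cap_left (a joint): opening angle of the left cap in rad: 0 shut, front edge swings up and back, stop at 1.35. A weak spring (about 1 to 2 N at the lug, with its weight) shuts it when let go
- head_middle (a point): middle of the top of the middle bolt's steel hexagon head, 23 mm across, 12 mm high, standing proud of a washer; the top starts 94 mm above the bench. Moves with the bolt. The bolts look alike; one is loose, a different one from run to run
- bolt_middle (a joint): how far the middle bolt has gone down, in m; 0 at the start. A tight bolt stops within about 2 mm; the loose one sinks about 11 mm when pressed straight down with more than about 3 N (6 N is plenty), and stays down
- grip_middle (a point): grasp point of the middle cap's upright lug near the cap's front edge: lug 20 mm wide along housing y, 14 mm thick along x. Point 11 mm below the lug's top, 23 mm above the cap plate (80 x 50 x 6 mm), 115 mm above the bench when shut. Moves with the cap; pinched across y, the lug can pivot between vertical fingers as the cap swings
- hinge_middle (a point): point on the middle cap's hinge line, which runs along the housing's y at the far edge of the cap, 85 mm above the bench. Cap closed, the grasp point lies 70 mm in front of it (housing -x) and 30 mm above it
- cap_middle (a joint): opening angle of the middle cap in rad: 0 shut, front edge swings up and back, stop at 1.35. A weak spring (about 1 to 2 N at the lug, with its weight) shuts it when let go
- head_right (a point): middle of the top of the right bolt's steel hexagon head, 23 mm across, 12 mm high, standing proud of a washer; the top starts 94 mm above the bench. Moves with the bolt. The bolts look alike; one is loose, a different one from run to run
- bolt_right (a joint): how far the right bolt has gone down, in m; 0 at the start. A tight bolt stops within about 2 mm; the loose one sinks about 11 mm when pressed straight down with more than about 3 N (6 N is plenty), and stays down
- grip_right (a point): grasp point of the right cap's upright lug near the cap's front edge: lug 20 mm wide along housing y, 14 mm thick along x. Point 11 mm below the lug's top, 23 mm above the cap plate (80 x 50 x 6 mm), 115 mm above the bench when shut. Moves with the cap; pinched across y, the lug can pivot between vertical fingers as the cap swings
- hinge_right (a point): point on the right cap's hinge line, which runs along the housing's y at the far edge of the cap, 85 mm above the bench. Cap closed, the grasp point lies 70 mm in front of it (housing -x) and 30 mm above it
- cap_right (a joint): opening angle of the right cap in rad: 0 shut, front edge swings up and back, stop at 1.35. A weak spring (about 1 to 2 N at the lug, with its weight) shuts it when let go
- spare_washer: loose steel washer, 28 mm across, 5 mm thick, lying on the housing's top between two of the bolts; leave it. Origin: centre of its underside
- spanner: steel spanner, 170 mm long, lying flat on the bench in front of the housing (robot side); leave it. Origin: centre of its underside
- hammer: hammer with a wooden handle, lying flat on the bench beside the left end of the housing; leave it. Origin: centre of its underside
- oil_tin: grey tin, 60 mm across, 110 mm high, standing beside the right end of the housing; leave it. Origin: centre of its underside
- tape_roll: yellow tape roll, 90 mm across, 25 mm high, lying behind the housing; leave it. Origin: centre of its underside
- brass_bush: flanged brass bush, 48 mm across, 35 mm high, standing behind the housing; leave it. Origin: centre of its underside

How it is judged:
On the way, in this order (a step that is already met when the one before it is completed fails the run):
1. the loose bolt has been tapped down (value of joint any of bolt_left, bolt_middle, bolt_right above 0.006 m), for 0.1 s.
2. the cap behind it is held open by the fingers (((value of joint bolt_left above 0.006 m and value of joint cap_left above 0.7 rad and contact force between the fingers and cap_left above 0.3 N and velocity of joint cap_left between -0.15 and 0.15 rad/s and value of joint each of cap_middle, cap_right below 0.15 rad) or (value of joint bolt_middle above 0.006 m and value of joint cap_middle above 0.7 rad and contact force between the fingers and cap_middle above 0.3 N and velocity of joint cap_middle between -0.15 and 0.15 rad/s and value of joint each of cap_left, cap_right below 0.15 rad) or (value of joint bolt_right above 0.006 m and value of joint cap_right above 0.7 rad and contact force between the fingers and cap_right above 0.3 N and velocity of joint cap_right between -0.15 and 0.15 rad/s and value of joint each of cap_left, cap_middle below 0.15 rad))), for 0.2 s.
At the end, for the whole second after the job is handed in: The loose bolt is down (more than 6 mm), the cap behind it is open more than 0.7 rad (40 degrees), still (under 0.15 rad/s) and held there by the gripper's fingers (contact over 0.3 N); the other two caps are shut (under 0.15 rad) (((value of joint bolt_left above 0.006 m and value of joint cap_left above 0.7 rad and contact force between the fingers and cap_left above 0.3 N and velocity of joint cap_left between -0.15 and 0.15 rad/s and value of joint each of cap_middle, cap_right below 0.15 rad) or (value of joint bolt_middle above 0.006 m and value of joint cap_middle above 0.7 rad and contact force between the fingers and cap_middle above 0.3 N and velocity of joint cap_middle between -0.15 and 0.15 rad/s and value of joint each of cap_left, cap_right below 0.15 rad) or (value of joint bolt_right above 0.006 m and value of joint cap_right above 0.7 rad and contact force between the fingers and cap_right above 0.3 N and velocity of joint cap_right between -0.15 and 0.15 rad/s and value of joint each of cap_left, cap_middle below 0.15 rad))); the arm keeps its last pose, push and grip.
It fails at once if a cap is lifted (over 0.2 rad) whose bolt has not sunk ((value of joint cap_left above 0.2 rad and value of joint bolt_left below 0.006 m) or (value of joint cap_middle above 0.2 rad and value of joint bolt_middle below 0.006 m) or (value of joint cap_right above 0.2 rad and value of joint bolt_right below 0.006 m)).
It fails at once if another thing is moved by more than 30 mm (distance of any of spare_washer, spanner, hammer, oil_tin, tape_roll, brass_bush from where it was at the start of the episode above 0.03 m).
It also fails if it takes over 51 s, if anything falls off the work surface, if the arm or the gripper's body presses on something with over 40 N, if the wrist force passes 120 N, or if a joint passes its speed limit or range.

## Robot

A 6-joint arm with a two-finger parallel gripper is mounted at the origin on the work surface. World frame = base frame: x ahead of the robot, y to its left, z up, the work surface at z = 0. Lengths are in m, angles in rad, forces in N, time in s.
With the tool pointing down it reaches from about 0.35 to 0.775 m from the base axis. Payload 7.3 kg.
Tool frame: the origin (TCP) lies on the centre line of the jaws, within the pads' length; the fingertips stand 11 mm ahead of it and the grasp point (between the pads) lies 8 mm behind it; y points along the fingers, z is the direction in which the jaws open and shut, and the axes are right-handed (so a half turn about y gives the same grasp; the last joint's range is limited). The gripper opens to 92 mm and grips with 3 to 60 N. Pads are 19 mm wide; open, the fingers measure 130 mm over their backs; the gripper's body (75 mm by 190 mm) begins 47 mm behind the grasp point.
Start: joints at [-1.454, 0.342, 1.524, -0, 1.275, -0.146], TCP at [0.136, -0.507, 0.238] pointing down, gripper open.
Joint ranges: [-2.53, 2.53], [-0.77, 2.02], [0.04, 2.7], [-1, 4.14], [0.28, 2.66], [-3.11, 3.11]. Speed limits (rad/s): [2.57, 2.57, 3.14, 3.14, 3.14, 3.14].

## Interface

Orientations are given as [roll, pitch, yaw] about the fixed x, y, z axes, in that order (R = Rz(yaw) Ry(pitch) Rx(roll)).
In Python, from cell import robot, cams gives the robot as it stands.
- The arm moves only by the tool apply_moves, never from a script. Its argument "plan" is a list of rows, each a list of 7 numbers: the shift along the tool's x, y, z in m, then the turn, a rotation vector about the tool's x, y, z in degrees, then the gripper command: -1 is fully open, 1 is shut, values between are in proportion. A call has exactly 5 rows; each row is the pose to reach, as a shift and turn from the pose commanded when the call began, along the tool's axes at that moment; what a row does not reach only later rows make up. A row lasts 1/8 s, in which the tool goes at most 62.5 mm and 10.7 degrees, less where a joint would pass 70% of its speed; a pose out of reach is approached as far as the arm can. A call with a gripper value outside its range is refused whole. The fingers move at their own pace and stop on an object; "squeeze" is the grip in N (left out, the last holds). Time passes only in rows, so rows that repeat a pose let the fingers close, or fill a call up. It gives the time, the measured TCP pose, the force and the opening at its end, in the units of the state.
- robot.observe(): the state, without advancing time (a new reading comes with each control period).
- cams.read_camera(name): name is "scene" or "top"; returns the picture (400x640x3 uint8, blue, green, red); there is no depth.
- cams.calibration(name): a dict with "fx", "fy", "cx", "cy" (pixels), "extrinsics" (4x4, takes a point from world to camera coordinates). Camera axes: x right, y up, looking along -z (the intrinsics and any distortion apply to the point x, -y, -z); pixel columns grow to the right and rows downward; lengths in m; the calibration is good to about 2 mm. A picture is of the moment at which its call begins. calibration takes no time and is no camera call.
- robot.hand_in(): hands the job in, once; it reports no verdict.
The state is a dict: "time": time; "qpos": joint angles; "qvel": joint speeds; "joint_efforts": joint torques, N m; "tool_pos": TCP position; "tool_rot": TCP orientation; "contact_force": force on the tool from outside, world axes, zero at the start; "torque": the same for the moment, N m; "opening": finger opening in m.
Only numpy, scipy, OpenCV 4.12 (cv2) and the standard library are available. Lean on these libraries where they do the work, as an engineer would, in place of code of your own. Each camera call takes 0.05 s, during which the arm holds its last target. There are 200 camera calls.

## Working session

There is one attempt and no reset: what is moved stays moved. The work goes in short steps, Python scripts to look and compute and a tool call to move; the robot and the scene stay as the last step left them, time stands still between calls to the robot, and variables do not carry over. Pictures are saved under pics/ and viewed, about 8 in all and at most 12, crops included, and the job is handed in when it is done.

Besides the shell and the picture viewer there is one more tool, called after "Call:" as a command line: name --pt "numbers of a row" for each row, then --argument value for the rest. apply_moves: Moves the arm, as the interface text tells. Its arguments: {"type":"object","properties":{"plan":{"type":"array","items":{"type":"array","items":{"type":"number"}}},"squeeze":{"type":"number"}},"required":["plan"]}

```bash
mkdir -p pics; ls
python3 - <<'E'
from cell import robot,cams
import cv2
o=robot.observe()
for k in o: print(k,o[k])
for n in("scene","top"):
    cv2.imwrite(f"pics/{n}0.png",cams.read_camera(n)); print(n,cams.calibration(n))
E
```

```text
pics
time 0.0
qpos [-1.45400223e+00  3.42737200e-01  1.52499872e+00 -2.33650519e-05
  1.27534365e+00 -1.45983507e-01]
qvel [ 8.99564100e-04 -3.68339642e-05 -1.03192616e-03  9.55185396e-05
 -3.08934278e-04  1.76687473e-03]
joint_efforts [ 5.59446198e-04 -4.31247389e+01 -2.44220996e+01  7.17154378e-02
  5.60637563e-02 -1.50032861e-04]
tool_pos [ 0.13635599 -0.50660379  0.2370438 ]
tool_rot [-1.57227068e+00  1.94190238e-04 -2.87880837e+00]
contact_force [ 0.53639653 -0.26609605  0.89718776]
torque [-0.02175146 -0.01237138 -0.0187051 ]
opening 0.09176427447629205
scene {'fx': 459.07438938527304, 'fy': 459.07438938527304, 'cx': 321.81087977122917, 'cy': 204.88170194473287, 'extrinsics': array([[ 0.87939472,  0.47607293,  0.00441618, -0.56178866],
       [-0.33701139,  0.61591683,  0.71208832,  0.09150479],
       [ 0.33628597, -0.62769501,  0.70207601, -1.35807582],
       [ 0.        ,  0.        ,  0.        ,  1.        ]])}
top {'fx': 471.4306064262547, 'fy': 471.4306064262547, 'cx': 308.194401958599, 'cy': 200.004734663632, 'extrinsics': array([[-0.02669574, -0.99955207,  0.01352729,  0.05209464],
       [ 0.99792379, -0.02585393,  0.05898891, -0.60821894],
       [-0.05861275,  0.01507395,  0.99816698, -1.13241812],
       [ 0.        ,  0.        ,  0.        ,  1.        ]])}
```

View pics/top0.png

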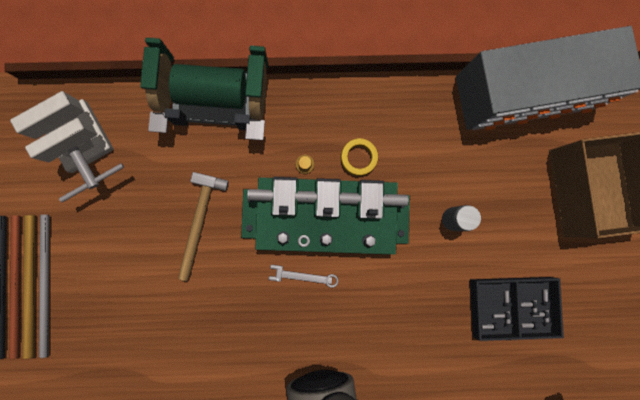

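View pics/scene0.png

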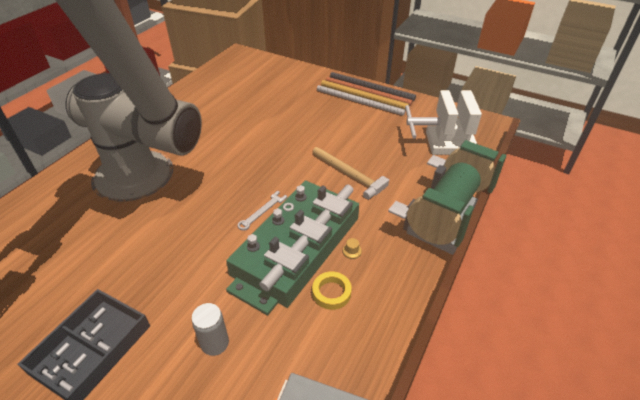

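The top view shows the heads near (283,239), (326,240) and (370,241), the spare washer near (304,241), and the white caps behind with dark lugs at their front edges. In the scene view, the heads are near (300,193), (278,216) and (252,242). I'll measure them now.

```bash
cat > h.py <<'E'
import numpy as np, cv2
from cell import robot,cams
def ray(n,u,v):
    c=cams.calibration(n);E=c["extrinsics"];R,t=E[:3,:3],E[:3,3]
    d=R.T@np.array([(u-c["cx"])/c["fx"],-(v-c["cy"])/c["fy"],-1]);return -R.T@t,d
def onz(n,u,v,z):
    o,d=ray(n,u,v);return o+d*(z-o[2])/d[2]
def px(n,p):
    c=cams.calibration(n);E=c["extrinsics"];q=E[:3,:3]@p+E[:3,3]
    return c["cx"]-c["fx"]*q[0]/q[2],c["cy"]+c["fy"]*q[1]/q[2]
E
python3 - <<'E'
from h import *
im=cv2.imread("pics/top0.png");sc=cv2.imread("pics/scene0.png")
hsv=cv2.cvtColor(im,cv2.COLOR_BGR2HSV)
for (u,v) in((283,239),(326,240),(370,241),(304,241)):
    w=hsv[v-9:v+10,u-9:u+10]
    m=((w[...,1]<60)&(w[...,2]>110)).astype(np.uint8)
    n,l,s,c=cv2.connectedComponentsWithStats(m);i=1+np.argmax(s[1:,4]);a=c[i]+[u-9,v-9]
    print("head",a,s[i],onz("top",*a,.094 if u!=304 else .065).round(4))
g=((hsv[...,0]>45)&(hsv[...,0]<90)&(hsv[...,1]>80)).astype(np.uint8);g[:170]=0
cs,_=cv2.findContours(g,0,2);c=max(cs,key=cv2.contourArea);r=cv2.minAreaRect(c);print(r)
d=((hsv[...,2]<55)).astype(np.uint8)
d[:195]=0;d[225:]=0;d[:,:270]=0;d[:,390:]=0
n,l,s,c=cv2.connectedComponentsWithStats(d)
for i in range(1,n):
    if s[i,4]>15: print("dark",c[i],s[i],onz("top",*c[i],.12).round(4))
a=cv2.resize(im[165:265,235:420],None,fx=4.2,fy=4.2,interpolation=cv2.INTER_CUBIC)
cv2.imwrite("pics/c1.png",a)
cv2.imwrite("pics/c2.png",cv2.resize(sc[170:310,220:370],None,fx=4.2,fy=4.2,interpolation=cv2.INTER_CUBIC))
E
```

```text
head [282.27941176 237.41176471] [ 4  3  9 10 68] [0.5216 0.0982 0.094 ]
head [326.15625  238.890625] [ 5  4  9  9 64] [ 0.5156 -0.0011  0.094 ]
head [370.15714286 240.4       ] [ 5  4  9 10 70] [ 0.5094 -0.1009  0.094 ]
head [303.4    240.2625] [ 3  3 12 12 80] [0.5131 0.0505 0.065 ]
((324.4159851074219, 225.2581787109375), (167.43765258789062, 58.74401092529297), 4.939215660095215)
dark [318.024 212.032] [297 201  43  20 125] [0.5761 0.0165 0.12  ]
dark [362.91534392 213.04232804] [340 203  40  19 189] [ 0.5712 -0.0831  0.12  ]
dark [282.96296296 210.55555556] [280 209   7   4  27] [0.5814 0.0942 0.12  ]
dark [326.93548387 211.83870968] [324 208   8   7  31] [ 0.576  -0.0033  0.12  ]
dark [283.51807229 215.85542169] [271 213  26   6  83] [0.5696 0.0932 0.12  ]
```

View pics/c1.png

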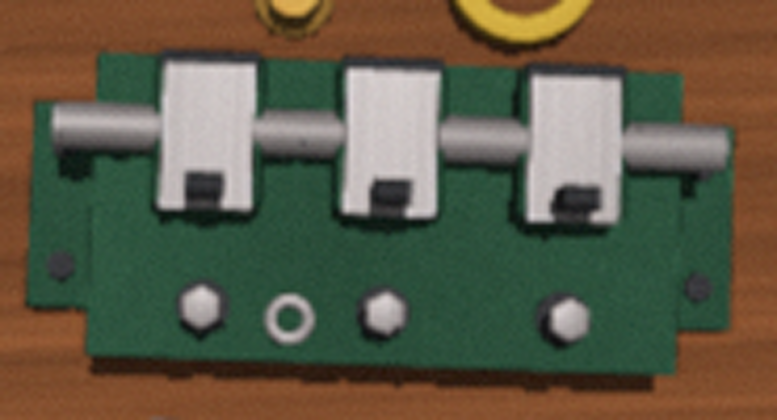

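View pics/c2.png

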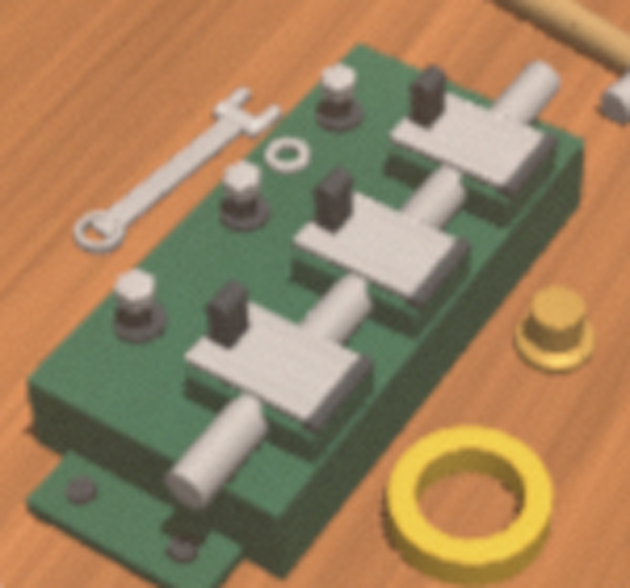

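The crops agree with the layout: heads at crop px (201,307), (384,312) and (568,318), and dark lugs at the front edges of the caps. Next I cross-check the heights in both views and work out the first move.

```bash
cat >> h.py <<'E'
from scipy.spatial.transform import Rotation as Ro
TH=-0.061
def H(x,y,z,mid=np.array([.5156,-.0011])):  # housing coords (mm) -> world
    c,s=np.cos(TH),np.sin(TH);return np.array([mid[0]+((x+55)*c-y*s)/1e3,mid[1]+((x+55)*s+y*c)/1e3,z/1e3])
def go(p):
    o=robot.observe();R=Ro.from_euler("xyz",o["tool_rot"]);T=Ro.from_euler("xyz",[-np.pi/2,0,np.pi+TH])
    print("shift mm",(R.inv().apply(p-o["tool_pos"])*1e3).round(1),"turn",(R.inv()*T).as_rotvec(degrees=True).round(2),"F",o["contact_force"].round(2),"tcp",o["tool_pos"].round(4),"t",o["time"])
E
python3 - <<'E'
from h import *
def tri(a,b):
    o1,d1=ray("top",*a);o2,d2=ray("scene",*b);A=np.c_[d1,-d2];s=np.linalg.lstsq(A,o2-o1,rcond=None)[0]
    p,q=o1+s[0]*d1,o2+s[1]*d2;return ((p+q)/2).round(4),round(np.linalg.norm(p-q)*1e3,1)
C=lambda x,y:(x/4.2+220-.4,y/4.2+170-.4); D=lambda x,y:(x/4.2+235-.4,y/4.2+165-.4)
print("heads",tri((282.3,237.4),C(339,77)),tri((326.2,238.9),C(243,179)),tri((370.2,240.4),C(135,287)))
print("lug tops",tri(D(204,182),C(431,78)),tri(D(392,190),C(335,182)),tri(D(578,196),C(229,294)))
for gx in(10,14,18):print(gx,[(H(gx,y,126).round(4)) for y in(100,0,-100)])
print([px("top",H(14,y,126)) for y in(100,0,-100)])
go(H(-55,-100,160))
E
```

```text
heads (array([0.522 , 0.0983, 0.0945]), np.float64(0.8)) (array([ 0.5157, -0.0012,  0.0915]), np.float64(0.5)) (array([ 0.5094, -0.1011,  0.0931]), np.float64(0.1))
lug tops (array([0.5876, 0.0938, 0.1262]), np.float64(1.7)) (array([ 0.5807, -0.0051,  0.1243]), np.float64(1.1)) (array([ 0.5745, -0.1032,  0.1251]), np.float64(0.1))
10 [array([0.5866, 0.0948, 0.126 ]), array([ 0.5805, -0.0051,  0.126 ]), array([ 0.5744, -0.1049,  0.126 ])]
14 [array([0.5906, 0.0945, 0.126 ]), array([ 0.5845, -0.0053,  0.126 ]), array([ 0.5784, -0.1051,  0.126 ])]
18 [array([0.5946, 0.0943, 0.126 ]), array([ 0.5885, -0.0056,  0.126 ]), array([ 0.5824, -0.1054,  0.126 ])]
[(np.float64(282.60996344115955), np.float64(206.30111830128303)), (np.float64(327.8942899142233), np.float64(207.88056849062193)), (np.float64(373.0789101795542), np.float64(209.45654107521446))]
shift mm [-465.7   77.6 -294.8] turn [ 0.08 18.55 -0.  ] F [-0.61 -0.3  -0.  ] tcp [ 0.1364 -0.5066  0.2371] t 0.1
```

Call:
apply_moves --pt "-0.05 0 -0.03 0 2 0 1" --pt "-0.1 0 -0.064 0 4 0 1" --pt "-0.15 0 -0.095 0 6 0 1" --pt "-0.2 0 -0.127 0 8 0 1" --pt "-0.25 0 -0.158 0 10 0 1" --squeeze 20

```text
time: 0.72
tool_pos: [0.3377, -0.2878, 0.2376]
tool_rot: [-1.571, -0.0, -3.055]
contact_force: [1.0, -0.3, 0.3]
opening: 0.0466
```

```bash
python3 -c "
from h import *
go(H(-55,-100,120))"
```

```text
shift mm [-187.4  117.6 -171.3] turn [0.   8.47 0.01] F [ 0.95 -0.33  0.31] tcp [ 0.3377 -0.2878  0.2376] t 0.725
```

Call:
apply_moves --pt "-0.046 0 -0.042 0 2 0 1" --pt "-0.092 0 -0.084 0 4 0 1" --pt "-0.14 0.02 -0.128 0 6 0 1" --pt "-0.187 0.06 -0.171 0 8.5 0 1" --pt "-0.187 0.11 -0.171 0 8.5 0 1"

```text
time: 1.35
tool_pos: [0.511, -0.1007, 0.1279]
tool_rot: [-1.57, 0.005, 3.084]
contact_force: [0.1, -0.2, -0.7]
opening: 0.0008
```

```bash
python3 -c "
from h import *
go(H(-55,-100,120))"
```

```text
shift mm [1.5 7.8 0.3] turn [-0.07  0.22 -0.31] F [ 0.12 -0.22 -0.74] tcp [ 0.511  -0.1007  0.1279] t 1.35
```

Call:
apply_moves --pt "0.0015 0.01 0 0 0 0 1" --pt "0.0015 0.018 0 0 0 0 1" --pt "0.0015 0.021 0 0 0 0 1" --pt "0.0015 0.0225 0 0 0 0 1" --pt "0.0015 0.024 0 0 0 0 1"

```text
time: 1.98
tool_pos: [0.507, -0.1033, 0.1048]
tool_rot: [-1.57, 0.002, 3.081]
contact_force: [0.1, -1.8, 1.9]
opening: 0.0006
```

Call:
apply_moves --pt "-0.002 0.001 -0.002 0 0 0 1" --pt "-0.002 0.002 -0.002 0 0 0 1" --pt "-0.002 0.0025 -0.002 0 0 0 1" --pt "-0.002 0.003 -0.002 0 0 0 1" --pt "-0.002 0.003 -0.002 0 0 0 1"

```text
time: 2.6
tool_pos: [0.5089, -0.1007, 0.1008]
tool_rot: [-1.571, 0.001, 3.081]
contact_force: [1.4, -0.4, 2.2]
opening: 0.0006
```

Call:
apply_moves --pt "0 0.001 0 0 0 0 1" --pt "0 0.002 0 0 0 0 1" --pt "0 0.003 0 0 0 0 1" --pt "0 0.003 0 0 0 0 1" --pt "0 0.003 0 0 0 0 1"

```text
time: 3.22
tool_pos: [0.5083, -0.1005, 0.0975]
tool_rot: [-1.571, -0.001, 3.081]
contact_force: [1.8, 0.3, 1.3]
opening: 0.0006
```

Call:
apply_moves --pt "0 0.001 0 0 0 0 1" --pt "0 0.002 0 0 0 0 1" --pt "0 0.003 0 0 0 0 1" --pt "0 0.004 0 0 0 0 1" --pt "0 0.005 0 0 0 0 1"

```text
time: 3.85
tool_pos: [0.5084, -0.1006, 0.094]
tool_rot: [-1.571, 0.0, 3.082]
contact_force: [-6.2, 2.4, 21.8]
opening: 0.0003
```

Run:
```python
from h import *
go(H(-55,-100,94))
sc=cams.read_camera("scene")
cv2.imwrite("pics/s3.png",cv2.resize(sc[150:310,200:370],None,fx=3.7,fy=3.7,interpolation=cv2.INTER_CUBIC))
```

```text
shift mm [-1.1  0.   0.3] turn [-0.01  0.06 -0.  ] F [-6.22  2.37 21.85] tcp [ 0.5084 -0.1006  0.094 ] t 3.85
```

View pics/s3.png

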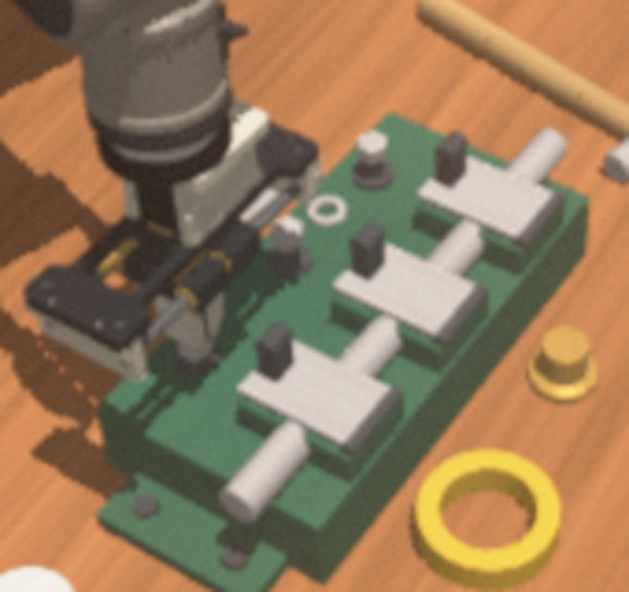

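The fingers pressed at (195,355) in the crop. The right bolt stopped hard with the tips at 83 mm, which is 11 mm down. I'll raise and check in the picture.

Call:
apply_moves --pt "0 -0.02 0 0 0 0 1" --pt "0 -0.06 0 0 0 0 0" --pt "0 -0.1 0 0 0 0 -1" --pt "0 -0.1 0 0 0 0 -1" --pt "0 -0.1 0 0 0 0 -1"

```text
time: 4.53
tool_pos: [0.5079, -0.1005, 0.1918]
tool_rot: [-1.571, -0.002, 3.082]
contact_force: [-0.2, 1.3, -0.5]
opening: 0.0363
```

Run:
```python
from h import *
go(H(11,-100,170)); go(H(11,-100,109))
sc=cams.read_camera("scene")
cv2.imwrite("pics/s4.png",cv2.resize(sc[150:310,200:370],None,fx=3.7,fy=3.7,interpolation=cv2.INTER_CUBIC))
```

```text
shift mm [-67.6  21.7   0.4] turn [0.02 0.05 0.09] F [-0.22  1.26 -0.54] tcp [ 0.5079 -0.1005  0.1918] t 4.525
shift mm [-67.7  82.7   0.4] turn [0.02 0.05 0.09] F [-0.22  1.26 -0.54] tcp [ 0.5079 -0.1005  0.1918] t 4.525
```

View pics/s4.png

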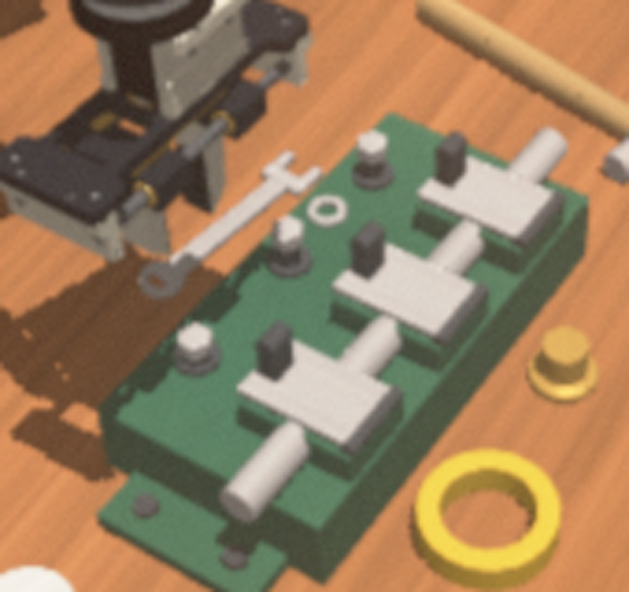

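The right head at (195,340) now sits on its washer, while the others stand proud, so the right bolt is the loose one. Next is the right lug, at (275,350).

Call:
apply_moves --pt "-0.035 0 0 0 0 0 -1" --pt "-0.068 0 0 0 0 0 -1" --pt "-0.068 0.01 0 0 0 0 -1" --pt "-0.068 0.02 0 0 0 0 -1" --pt "-0.068 0.03 0 0 0 0 -1"

```text
time: 5.2
tool_pos: [0.5753, -0.1046, 0.1613]
tool_rot: [-1.571, -0.002, 3.081]
contact_force: [0.0, -0.1, 1.2]
opening: 0.0894
```

```bash
python3 -c "
from h import *
go(H(11,-100,109))"
```

```text
shift mm [-0.2 52.3  0.4] turn [0.02 0.04 0.12] F [ 0.03 -0.14  1.18] tcp [ 0.5753 -0.1046  0.1613] t 5.2
```

Call:
apply_moves --pt "0 0.02 0 0 0 0 -1" --pt "0 0.036 0 0 0 0 -1" --pt "0 0.045 0 0 0 0 -1" --pt "0 0.051 0 0 0 0 -1" --pt "0 0.051 0 0 0 0 -0.2"

```text
time: 5.82
tool_pos: [0.5764, -0.1048, 0.1116]
tool_rot: [-1.571, -0.0, 3.081]
contact_force: [-1.1, -0.3, 0.8]
opening: 0.086
```

Run:
```python
from h import *
go(H(11,-100,109))
```

```text
shift mm [1.  2.6 0.2] turn [-0.    0.05  0.01] F [-1.12 -0.28  0.82] tcp [ 0.5764 -0.1048  0.1116] t 5.825
```

Closing gently on the lug.

Call:
apply_moves --pt "0 0.001 0 0 0 0 0" --pt "0 0.001 0 0 0 0 0.3" --pt "0 0.001 0 0 0 0 0.6" --pt "0 0.001 0 0 0 0 1" --pt "0 0.001 0 0 0 0 1" --squeeze 15

```text
time: 6.45
tool_pos: [0.5765, -0.1048, 0.1107]
tool_rot: [-1.571, 0.0, 3.082]
contact_force: [0.8, 0.4, 0.7]
opening: 0.0366
```

Call:
apply_moves --pt "0 0 0 0 0 0 1" --pt "0 0 0 0 0 0 1" --pt "0 0 0 0 0 0 1" --pt "0 0 0 0 0 0 1" --pt "0 0 0 0 0 0 1"

```text
time: 7.08
tool_pos: [0.5765, -0.1047, 0.1107]
tool_rot: [-1.571, -0.0, 3.081]
contact_force: [-0.2, 1.2, -0.1]
opening: 0.0199
```

Run:
```python
from h import *
go(H(11,-100,109))
sc=cams.read_camera("scene")
cv2.imwrite("pics/s5.png",cv2.resize(sc[150:310,200:370],None,fx=3.7,fy=3.7,interpolation=cv2.INTER_CUBIC))
```

```text
shift mm [1.1 1.7 0.3] turn [0.   0.05 0.  ] F [-0.22  1.17 -0.08] tcp [ 0.5765 -0.1047  0.1107] t 7.075
```

View pics/s5.png

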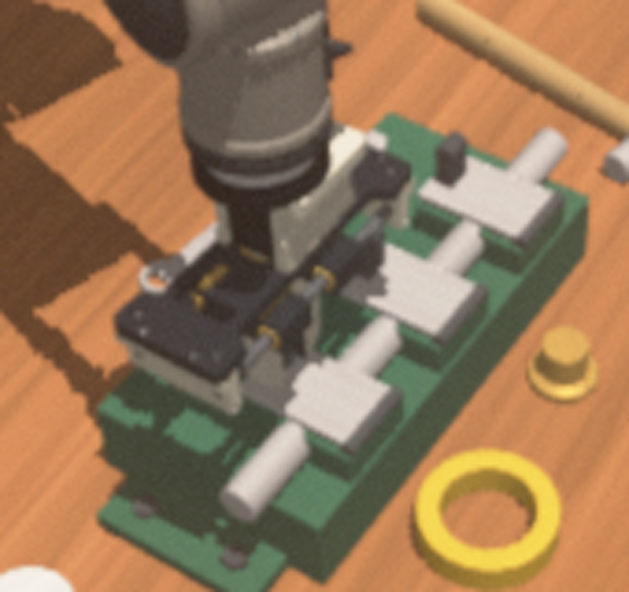

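The fingers hold the right lug with an opening of 19.9 mm, which matches the lug's 20 mm. Now I swing along the arc.

Call:
apply_moves --pt "-0.0025 -0.0048 0 0 0 0 1" --pt "-0.006 -0.0105 0 0 0 0 1" --pt "-0.01 -0.016 0 0 0 0 1" --pt "-0.015 -0.021 0 0 0 0 1" --pt "-0.0197 -0.0256 0 0 0 0 1"

```text
time: 7.75
tool_pos: [0.5962, -0.106, 0.1368]
tool_rot: [-1.571, -0.0, 3.082]
contact_force: [-2.8, 0.6, -0.8]
opening: 0.0199
```

Call:
apply_moves --pt "-0.0065 -0.005 0 0 0 0 1" --pt "-0.0135 -0.009 0 0 0 0 1" --pt "-0.021 -0.0125 0 0 0 0 1" --pt "-0.0285 -0.0153 0 0 0 0 1" --pt "-0.0364 -0.017 0 0 0 0 1"

```text
time: 8.38
tool_pos: [0.6332, -0.1082, 0.1536]
tool_rot: [-1.571, 0.001, 3.081]
contact_force: [-3.3, 0.2, 0.2]
opening: 0.02
```

Call:
apply_moves --pt "0 0 0 0 0 0 1" --pt "0 0 0 0 0 0 1" --pt "0 0 0 0 0 0 1" --pt "0 0 0 0 0 0 1" --pt "0 0 0 0 0 0 1"

```text
time: 9.0
tool_pos: [0.6326, -0.1082, 0.1534]
tool_rot: [-1.571, 0.0, 3.082]
contact_force: [-1.0, 1.9, 0.2]
opening: 0.0198
```

Run:
```python
from h import *
go(H(11,-100,109))
sc=cams.read_camera("scene")
cv2.imwrite("pics/s6.png",cv2.resize(sc[150:310,200:370],None,fx=3.7,fy=3.7,interpolation=cv2.INTER_CUBIC))
```

```text
shift mm [57.3 44.4  0.2] turn [-0.01  0.05 -0.02] F [-0.95  1.94  0.23] tcp [ 0.6326 -0.1082  0.1534] t 9.0
```

View pics/s6.png

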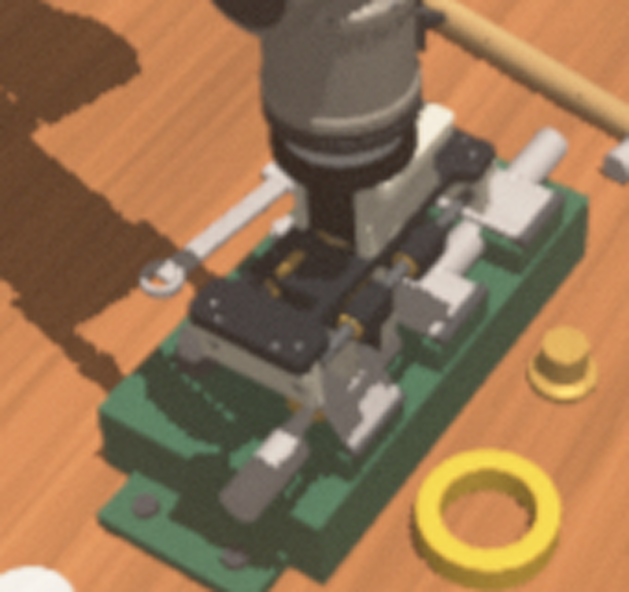

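The right cap stands tilted at (360,395) with its lug still between the fingers. The middle and left caps are flat, and the washer, spanner and other items look untouched. I'll hand in.

```bash
python3 -c "
from cell import robot
print(robot.hand_in())
o=robot.observe();print(o['opening'],o['tool_pos'],o['time'])"
```

```text
the job is handed in; nothing more can be done
None
the job is handed in; nothing more can be done
```

The right bolt is the loose one, and I handed the job in with the cap behind it held open at about 54°. I tapped only the right bolt, so the middle and left bolts were not tested.

- **Bolt:** it sank about 11 mm and stopped hard, reading about 22 N against the stop. The next picture showed its head down on its washer while the other two still stood proud.
- **Cap:** I gripped the right cap's lug across its width and swung it along the hinge arc. The lug still filled the fingers at the last check (opening 19.8 mm), and the tool moved less than 1 mm between the last two readings.
- **Other things:** in the last picture the other two caps looked shut. The spanner, hammer, tape roll and bush looked unmoved. The gripper hid the spare washer in that view (last seen in place before the grasp), and the oil tin was only partly in frame.
- **Not measured directly:** the cap angle comes from the tool's position on the hinge arc, and the picture agrees with it. Fingertip force on the cap is inferred from the grip opening.

The last state read was at 9.0 s, well inside the 51 s limit. After hand-in the robot could not be read again.

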